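# Hook the blue tote forward to its buffer

## Robot

A 7-joint arm with a two-finger parallel gripper is mounted at the origin on the work surface. World frame = base frame: x ahead of the robot, y to its left, z up, the work surface at z = 0. Lengths are in m, angles in rad, forces in N, time in s.
With the tool pointing down it reaches from about 0.425 to 0.875 m from the base axis. Payload 4.7 kg.
Tool frame: the origin (TCP) lies midway between the tips of the shut fingers; the grasp point (between the pads) lies 19 mm behind it; z points along the fingers, y is the line along which they close (so a half turn about z gives the same grasp; the last joint's range is limited). The gripper opens to 87 mm and grips with 3 to 60 N. Pads are 19 mm wide; open, the fingers measure 117 mm over their backs; the gripper's body (75 mm by 190 mm) begins 51 mm behind the grasp point.
Start: joints at [0.014, 0.321, -0.07, 1.45, 0.023, 1.371, -0.057], TCP at [0.65, -0, 0.223] pointing down, gripper open.
Joint ranges: [-2.86, 2.86], [-0.3, 2.09], [-1.38, 1.24], [0.06, 2.45], [-1.56, 4.7], [0.09, 2.05], [-2.69, 2.69]. Speed limits (rad/s): [2.57, 2.57, 3.14, 3.14, 3.14, 3.14, 3.14].

## Interface

Orientations are given as a rotation vector (axis times angle).
In Python, from bench import ctrl gives the robot as it stands. The module is installed in compiled form; this text tells all that it offers.
- The arm moves only by the shell command python3 -m handwheel 'ROWS' [FORCE]. ROWS is JSON, a list of rows, each a list of 7 numbers: the finger opening in m, from 0 to 0.087, then the shift along the tool's x, y, z in m, then the turn, a rotation vector about the tool's x, y, z in degrees. A call has 1 to 12 rows; each row shifts and turns the commanded pose from where the row before left it, along the tool's axes as they then stand; what a row does not reach is not made up. A row lasts 1/8 s, in which the tool goes at most 62.5 mm and 10.7 degrees, less where a joint would pass 70% of its speed; a pose out of reach is approached as far as the arm can. A call is refused whole if a number of a shift passes 0.0625 or a number of a turn 10.7, either way. A call with a gripper value outside its range is refused whole. The fingers move at their own pace and stop on an object; FORCE is the grip in N (left out, the last holds). Time passes only in rows, so rows that do not move let the fingers close. It gives the time, the measured TCP pose, the force, the opening and the grip force at its end, in the units of the state.
- ctrl.get_state(): the state, without advancing time (a new reading comes with each control period).
- ctrl.get_image(name): name is "scene" or "side" or "wrist"; returns (picture, depth): 420x560x3 uint8, blue, green, red; 420x560 float32, m along the optical axis (not along the pixel's ray), 0 where there is no reading.
- ctrl.camera_info(name): a dict with "intrinsics" (3x3 intrinsics, pixels), "R" (3x3) and "t" (3): a world point X has camera coordinates R X + t. Camera axes: x right, y down, z forward; pixel columns grow to the right and rows downward; lengths in m; the calibration is good to about 2 mm. A picture is of the moment at which its call begins: read the wrist's pose just before it. camera_info takes no time and is no camera call; for the wrist camera it gives the pose at the moment of the call.
- ctrl.close_job(): hands the job in; it is judged then, once.
The state is a dict: "time": time; "joint_positions": joint angles; "qd": joint speeds; "joint_torque": joint torques, N m; "position": TCP position; "tool_rot": TCP orientation; "ft_force": force on the tool from outside, world axes, zero at the start; "torque": the same for the moment, N m; "grip_width": opening from 0.0 (shut) to 1.0 (fully open); "grip_force": force on a finger pad.
Only numpy, scipy, OpenCV 4.12 (cv2) and the standard library are available. Lean on these libraries where they do the work, as an engineer would, in place of code of your own. Each camera call takes 0.05 s, during which the arm holds its last target. There are 200 camera calls.

## Task

Take the orange-handled pull hook from its cradle, hook it over the front lip of the blue tote deep in the shelf and drag the tote gently towards you, until it presses its lane's sprung buffer with about 10 N (never over 16 N) for half a second. Then ease off so that the tote stays resting against the buffer, unhook it and lay the hook back in its cradle, tip down as it was. Move the tote with the hook only, and leave the grey tote and the other things on the bench alone.

Things in the scene. Friction and masses are not known exactly. Their poses are not given: they have to be found in the camera images.
- hook: Pull hook, 250 g, lying in the cradle, tip down. Origin on the axis of its steel shaft, mid-handle; +x along the shaft to the tip, z up. Orange handle 110 (x) x 18 (y) x 32 mm, from 10 mm below to 22 mm above the shaft axis, x -55 to +55. Shaft: 10 mm round rod to x = 150 mm, there bent down (-z) as a 10 mm round tip ending 31 mm below the shaft axis.
- hook_grip (a point): Grip point in the middle of the hook's handle, 8 mm above its origin (axes as the hook). Pinch the 18 mm wide handle across y from above; a firm grip (40 N) keeps it from turning.
- hook_tip (a point): Lower end of the hook's tip: 150 mm ahead of and 31 mm below the hook's origin (axes as the hook).
- cradle: Grey fixed cradle, base plate 190 x 75 mm with two slotted posts, 59 mm high. Origin on the bench below the hook's place; +x is where the lying hook points. The post at x = -44 mm carries the handle's underside in a slot 26 mm wide and 16 deep, the post at x = 85 mm the shaft in a slot 18 mm wide and 14 deep.
- cradle_rest (a point): Where the hook's origin is when it lies in the cradle, 50 mm above the bench; axes as the cradle, and the lying hook's axes are parallel to them.
- shelf: Fixed two-lane shelf, 350 deep x 330 mm wide. Origin mid-front edge on the bench; +x into the shelf. Floor 15 mm above the bench; lane centres at y = +79.5 and -79.5 mm, 20 mm high guides leave the totes 5 to 8 mm play a side. A wire deck, underside 155 mm above the bench, covers it from x = 87 mm back: only the hook can reach in below.
- stop_rail: Rail on the shelf floor along its front edge (origin there, mid-width; axes as the shelf). It carries a buffer on each lane's centre line: black block, red round head 22 mm wide facing +x, its middle 26 mm above the floor. Nothing on the rail is higher than 55 mm above the bench.
- rail_mid (a point): Middle of the rail's front edge, on the floor (axes as the shelf). Measured from it, a free buffer head's face stands anywhere from x = 50 to 80 mm, set anew each time and NOT in any pose: find it by feel. Head sprung, 1.5 N per mm, 14 mm travel. It pushes the tote back; eased off slowly (tip forward at about 20 mm/s), the tote's friction holds it against the head.
- blue_tote: Blue open tote, the one to move, in either lane; 180 (x) x 138 (y) x 65 mm, walls 5 mm, 0.64 to 0.96 kg; drags with 3 to 7 N and should not be pulled with over 25 N. Origin: centre of its underside, +x into the shelf; front wall from x = -90 to -85 mm. Black housings fill it to 42 mm high, but the 40 mm behind the front wall are empty to the 5 mm floor.
- tote_lip (a point): Middle of the top edge of the blue tote's front wall (its lip): x = -87.5, z = 65 mm in the tote (axes as the tote).
- grey_tote: Grey tote of the same size with white parts, in the other lane; leave it where it is.
- jar: White jar 60 mm wide, 85 mm high, bystander on the bench; origin under its centre.
- tape: Yellow ring 90 mm wide, 22 mm high, bystander; origin under its centre.
- screwdriver: Screwdriver on the black mat, bystander.
- housing_a: Black square housing 36 mm, 14 mm high, on the mat, bystander.
- housing_b: Another such housing, bystander.
- housing_c: Another such housing, bystander.
Mind the look-alikes: they are no part of the job. There is more than one size of the cradle; the one meant has the size given above.

How it is judged:
On the way, in this order (a step that is already met when the one before it is completed fails the run):
1. the hook's tip is behind the blue tote's front lip, at least 10 mm deep (x of hook_tip in the frame of blue_tote between -0.085 and -0.03 m and y of hook_tip in the frame of blue_tote between -0.06 and 0.06 m and z of hook_tip in the frame of blue_tote below 0.055 m), for 0.1 s.
2. drawn by the hook, the blue tote presses its buffer with 6 N or more (16 N at most) for 0.4 s (contact force between blue_tote and stop_rail above 6 N and contact force between hook and blue_tote above 4 N), for 0.4 s.
At the end, for the whole second after the job is handed in: The blue tote stands still, flat on the shelf floor and still touching its buffer (0.3 N or more); the hook lies at rest in the slots of its cradle, tip forward and down, within 15 mm and 0.12 rad of where it lay (contact force between blue_tote and stop_rail above 0.3 N and linear speed of each of blue_tote, hook below 0.01 m/s and angle between blue_tote's own z axis and vertical below 0.05 rad and height (world z) of blue_tote below 0.02 m and distance between hook and cradle_rest below 0.015 m and angle between the x axis of hook and the x axis of cradle, either way round below 0.12 rad and x of hook_tip in the frame of cradle above 0.1 m and z of hook_tip in the frame of cradle below 0.04 m and contact force between hook and cradle above 0.3 N).
It fails at once if the buffer is pressed with more than 16 N (contact force between blue_tote and stop_rail above 16 N).
It fails at once if the hook pulls or presses the blue tote with more than 25 N (contact force between hook and blue_tote above 25 N).
It fails at once if the gripper or arm touches the blue tote (contact force between any of the fingers, the arm and blue_tote above 0.3 N).
It fails at once if the grey tote is moved more than 10 mm (distance of grey_tote from where it was at the start of the episode above 0.01 m).
It fails at once if another thing on the bench is moved more than 20 mm (distance of any of jar, tape, screwdriver, housing_a, housing_b, housing_c from where it was at the start of the episode above 0.02 m).
It also fails if it takes over 72 s, if anything falls off the work surface, if the arm or the gripper's body presses on something with over 40 N, if the wrist force passes 120 N, or if a joint passes its speed limit or range.

## Working session

There is one attempt and no reset: what is moved stays moved. The work goes in short steps, Python scripts to look and compute and a shell command to move; the robot and the scene stay as the last step left them, time stands still between calls to the robot, and variables do not carry over. Pictures are saved under pics/ and viewed, at most 10 in all, crops included, and the job is handed in when it is done.

```bash
mkdir -p pics
cat > h.py <<'E'
import numpy as np, cv2
from bench import ctrl
def grab(n):
    c=ctrl.camera_info(n); im,d=ctrl.get_image(n); return im,d,np.array(c["intrinsics"]),np.array(c["R"]),np.array(c["t"])
def pts(d,K,R,t):
    v,u=np.mgrid[:d.shape[0],:d.shape[1]]
    P=np.stack([(u-K[0,2])/K[0,0]*d,(v-K[1,2])/K[1,1]*d,d],-1)
    return (P-t)@R
E
python3 - <<'E'
from h import *
for n in("scene","side"):
    im,d,K,R,t=grab(n); np.savez(n+".npz",im=im,d=d,K=K,R=R,t=t)
    cv2.imwrite(f"pics/{n}0.png",im); print(n,K[0,0],-R.T@t,R[2])
print(ctrl.get_state())
E
```

```text
scene 404.959899603645 [ 1.22322425 -0.51540161  0.80535438] [-0.59872274  0.48244102 -0.63936042]
side 455.1309312526557 [ 0.17898969 -0.8955689   1.24242691] [ 0.24592323  0.61369243 -0.75026886]
{'time': 0.1, 'joint_positions': array([ 0.01408382,  0.32171146, -0.07008713,  1.45157187,  0.02262838,
        1.37077936, -0.05691908]), 'qd': array([-0.0005186 , -0.00261786, -0.00012135, -0.00127096, -0.0011038 ,
       -0.00096376, -0.00047646]), 'joint_torque': array([ 1.37795760e-04, -4.92569017e+01, -4.06077392e-01, -3.13399816e+01,
       -6.42974046e-02,  3.95253638e-02,  6.49213871e-05]), 'position': array([ 6.49503915e-01, -4.66528919e-05,  2.21585727e-01]), 'tool_rot': array([-2.22062485e+00, -2.22069882e+00,  1.99842955e-03]), 'ft_force': array([ 0.23650252, -0.25818771, -0.55154093]), 'torque': array([ 0.01190431, -0.01208249,  0.02803644]), 'grip_force': 0.0, 'grip_width': 0.9945460290061825}
```

View pics/scene0.png

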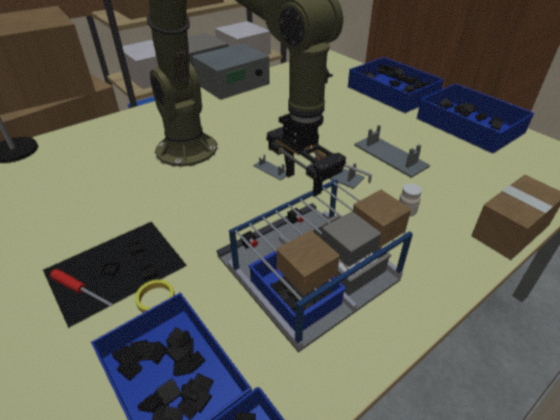

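View pics/side0.png

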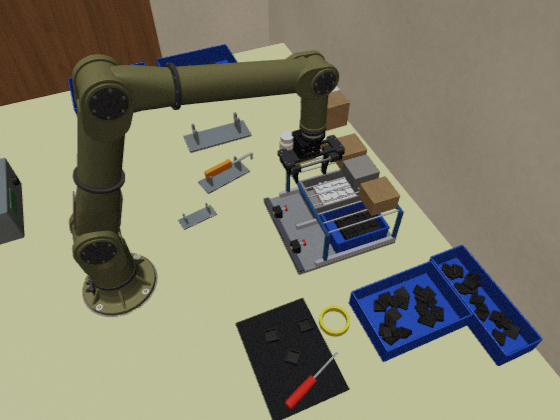

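Side view: orange hook at (218,170), lying in the middle cradle (225,177), shaft tip at (250,156). Look-alikes: the large cradle at (217,137) and the small one at (198,217), both empty; blue boxes at (410,310), (490,300), (200,60) and (100,85), all outside the shelf. The blue tote in the shelf is at (352,227) and the grey tote at (335,190). I choose the cradle with the hook and the blue tote in the near lane, and check them in one close crop.

Run:
```python
from h import *
z=np.load("side.npz"); im,d,K,R,t=[z[k] for k in("im","d","K","R","t")]
c=cv2.resize(im[125:275,170:410],None,fx=3.3,fy=3.3,interpolation=cv2.INTER_CUBIC); cv2.imwrite("pics/crop.png",c)
for n in("side","scene"):
    z=np.load(n+".npz"); im,d,K,R,t=[z[k] for k in("im","d","K","R","t")]
    P=pts(d,K,R,t); hsv=cv2.cvtColor(im,cv2.COLOR_BGR2HSV); H,S,V=cv2.split(hsv)
    mo=(H>5)&(H<18)&(S>200)&(V>150)&(d>0)&(P[...,2]>0.02)&(P[...,2]<.1)
    q=P[mo]; print(n,"orange",len(q))
    if len(q):
        rr=cv2.minAreaRect((q[:,:2]*1000).astype(np.float32)); print(rr,np.percentile(q[:,2],[5,50,95]))
    mb=(H>110)&(H<128)&(S>150)&(d>0)&(P[...,2]>0.03)&(P[...,2]<.12)&(P[...,0]>.5)&(P[...,0]<1.1)&(np.abs(P[...,1])<.35)
    k,l,s,ce=cv2.connectedComponentsWithStats(mb.astype(np.uint8))
    for i in range(1,k):
        if s[i,4]>60:
            q=P[l==i]; top=q[q[:,2]>.07]
            print("blue",s[i],q.min(0).round(3),q.max(0).round(3), cv2.minAreaRect((top[:,:2]*1000).astype(np.float32)) if len(top)>5 else "")
```

```text
side orange 13
((428.86334228515625, 307.77557373046875), (93.94796752929688, 7.565563201904297), 13.910449028015137) [0.06703053 0.07140927 0.07617011]
blue [320 202  45  20 269] [ 0.669 -0.08   0.034] [ 0.841 -0.041  0.085] ((747.244873046875, -51.76820373535156), (159.48036193847656, 31.169048309326172), 10.226852416992188)
blue [330 217  59  36 664] [ 0.666 -0.188  0.03 ] [ 0.855 -0.117  0.086] ((760.0423583984375, -158.3180694580078), (55.3049430847168, 189.38748168945312), 88.59973907470703)
blue [351 245 115  54 755] [ 0.629 -0.35   0.03 ] [ 1.037 -0.328  0.078] ((831.2660522460938, -340.11260986328125), (403.66998291015625, 19.851585388183594), 0.5212728977203369)
scene orange 0
blue [264 252  12  16  99] [ 0.67  -0.137  0.032] [ 0.682 -0.105  0.081] ((675.0947875976562, -121.09632873535156), (32.108665466308594, 9.922822952270508), 89.14744567871094)
blue [249 260  47  70 787] [ 0.67  -0.204  0.03 ] [ 0.87  -0.128  0.119] ((769.1249389648438, -183.83740234375), (33.9404182434082, 206.43679809570312), 78.34674835205078)
blue [302 283  44  44 629] [ 0.823 -0.195  0.03 ] [ 0.881 -0.027  0.103] ((856.8978271484375, -122.89199829101562), (27.186288833618164, 150.25753784179688), 7.835206508636475)
blue [178 294 105 126 967] [ 0.633 -0.35   0.03 ] [ 0.987 -0.33   0.072] ((814.1130981445312, -345.42236328125), (342.0940246582031, 16.871646881103516), 2.513498544692993)
```

View pics/crop.png

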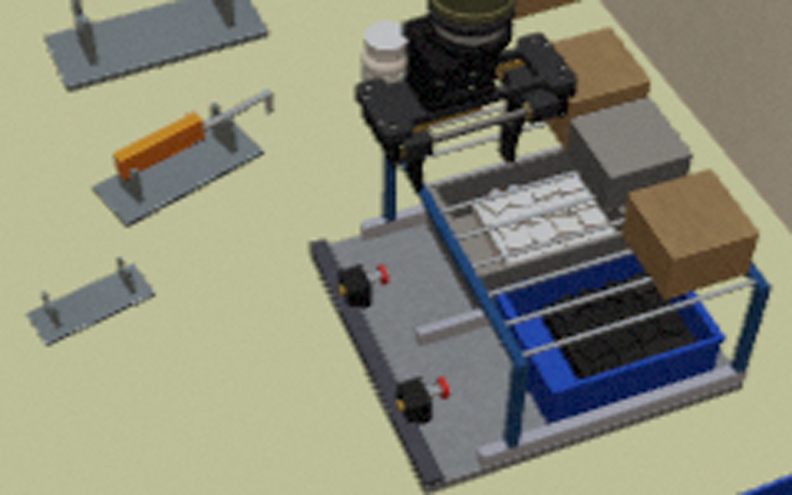

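The crop confirms it: the hook lies in the middle cradle, handle (115–205,115–178), bent tip at (270,100). The blue tote is in the near lane (front lip about (500–550,295–400)), with its buffer's red head at (443,388).

```bash
cat >> h.py <<'E'
def ray(uv,z,K,R,t):
    c=-R.T@t; w=R.T@np.linalg.solve(K,[uv[0],uv[1],1.]); return c+w*(z-c[2])/w[2]
E
python3 - <<'E'
from h import *
z=np.load("side.npz"); im,d,K,R,t=[z[k] for k in("im","d","K","R","t")]
P=pts(d,K,R,t); H,S,V=cv2.split(cv2.cvtColor(im,cv2.COLOR_BGR2HSV))
m=(H>4)&(H<22)&(S>150); m[:150]=0;m[190:]=0;m[:,:195]=0;m[:,240:]=0
v,u=np.nonzero(m); print(len(u),u.min(),u.max(),v.min(),v.max())
q=np.array([ray(p,.06,K,R,t) for p in zip(u,v)]); print("handle",cv2.minAreaRect((q[:,:2]*1000).astype(np.float32)))
A=lambda x,y,z:ray((170+x/3.3-.35,125+y/3.3-.35),z,K,R,t).round(4)
print("tip top",A(268,97,.055),"shaft start",A(205,128,.05))
print("cradle base",[A(x,y,.004) for x,y in((93,190),(128,224),(263,153),(230,120))])
print("shelf front",A(312,250,.0),A(430,490,.0),"right back",A(745,383,0))
print("rail top back",A(330,243,.025),A(440,483,.025))
print("heads",A(383,273,.041),A(444,388,.041))
print("tote lip",A(498,296,.08),A(549,392,.08),"back",A(720,338,.08))
for n in("side","scene"):
    z=np.load(n+".npz"); im,d,K,R,t=[z[k] for k in("im","d","K","R","t")]
    P=pts(d,K,R,t); x,y,zz=P[...,0],P[...,1],P[...,2]
    mm=(x>.45)&(x<.66)&(y>-.28)&(y<.15)&(zz>.01)&(zz<.02)&(d>0)
    print(n,"floor",mm.sum(),np.percentile(x[mm],[1,50,99]),np.median(zz[mm]), cv2.minAreaRect((P[mm][:,:2]*1000).astype(np.float32)))
E
```

```text
223 205 231 159 178
handle ((429.9319763183594, 312.98638916015625), (115.94632720947266, 40.904136657714844), 14.504220962524414)
tip top [0.5719 0.3443 0.055 ] shaft start [0.4889 0.3289 0.05  ]
cradle base [array([0.3494, 0.3294, 0.004 ]), array([0.3709, 0.2626, 0.004 ]), array([0.5497, 0.3093, 0.004 ]), array([0.5328, 0.3775, 0.004 ])]
shelf front [0.548  0.1485 0.    ] [ 0.5392 -0.1862  0.    ] right back [ 0.8891 -0.1948  0.    ]
rail top back [0.5624 0.1293 0.025 ] [ 0.544  -0.1971  0.025 ]
heads [0.593  0.0544 0.041 ] [ 0.5891 -0.1073  0.041 ]
tote lip [ 0.674  -0.0499  0.08  ] [ 0.666  -0.1762  0.08  ] back [ 0.8505 -0.1834  0.08  ]
side floor 1711 [0.5321554  0.60576581 0.65860698] 0.01603327877259699 ((595.64697265625, -29.300323486328125), (336.4393615722656, 129.77183532714844), 89.5010986328125)
scene floor 1547 [0.55135241 0.58923296 0.64773419] 0.013565754641788717 ((598.9680786132812, -30.697982788085938), (332.4547424316406, 124.90021514892578), 89.3373031616211)
```

```bash
python3 -m handwheel '[[0.06,0.0446,-0.0314,0,0,0,0],[0.06,0.0446,-0.0314,0,0,0,0],[0.06,0.0446,-0.0314,0,0,0,0],[0.06,0.0446,-0.0314,0,0,0,0],[0.06,0.0446,-0.0314,0,0,0,0],[0.06,0.0446,-0.0314,0,0,0,0],[0.06,0.0446,-0.0314,0,0,0,0]]'; python3 -m handwheel '[[0.06,0,0,0,0,0,9.5],[0.06,0,0,0,0,0,9.5],[0.06,0,0,0,0,0,9.5],[0.06,0,0,0,0,0,9.5],[0.06,0,0,0,0,0,9.5],[0.06,0,0,0,0,0,9.5],[0.06,0,0,0,0,0,9.5],[0.06,0,0,0,0,0,9.2],[0.06,0,0,0,0,0,0],[0.06,0,0,0,0,0,0]]'
python3 - <<'E'
from h import *
from scipy.spatial.transform import Rotation as Ro
s=ctrl.get_state(); print(s["joint_positions"].round(2),Ro.from_rotvec(s["tool_rot"]).as_matrix().round(3))
im,d,K,R,t=grab("wrist"); cv2.imwrite("pics/w1.png",im); np.savez("w1.npz",im=im,d=d,K=K,R=R,t=t); print(-R.T@t)
H,S,V=cv2.split(cv2.cvtColor(im,cv2.COLOR_BGR2HSV)); P=pts(d,K,R,t)
m=(H>4)&(H<22)&(S>150)&(d>0)&(P[...,2]>.066)&(P[...,2]<.08)
q=P[m]; print(m.sum(),cv2.minAreaRect((q[:,:2]*1000).astype(np.float32)),np.median(q[:,2]))
E
```

```text
time: 0.98
position: [0.4289, 0.3132, 0.2223]
tool_rot: [2.221, 2.221, -0.0]
ft_force: [0.3, 0.9, 0.3]
grip_width: 0.689
grip_force: 0.0
time: 2.22
position: [0.4301, 0.3121, 0.2223]
tool_rot: [3.116, 0.395, -0.001]
ft_force: [-0.2, 0.2, 0.5]
grip_width: 0.688
grip_force: 0.0
[-0.41  0.08 -0.28  1.74  0.02  1.33 -2.02] [[ 0.968  0.25  -0.   ]
 [ 0.25  -0.968 -0.   ]
 [-0.     0.    -1.   ]]
[0.49896127 0.32884535 0.38530111]
1594 ((430.6683654785156, 313.1641540527344), (109.29894256591797, 17.35963249206543), 14.912050247192383) 0.07283391125864536
```

View pics/w1.png

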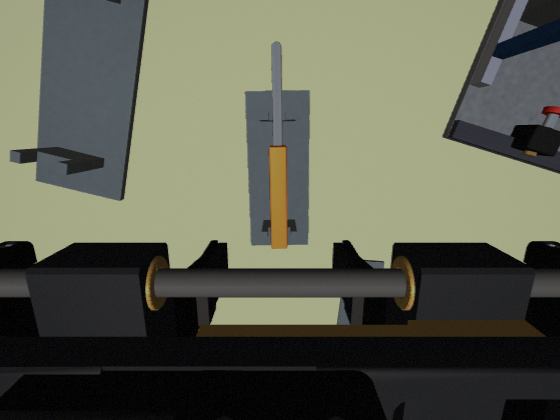

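The wrist view shows the orange handle at (278,197), with the shaft pointing up to (277,45) and the cradle slots around it. It is aligned with the gripper. Next I go down and grip.

```bash
python3 -m handwheel '[[0.06,0.0008,-0.001,0.035,0,0,-0.4],[0.06,0,0,0.045,0,0,0],[0.06,0,0,0.045,0,0,0],[0.06,0,0,0.035,0,0,0],[0.06,0,0,0.0223,0,0,0],[0.06,0,0,0,0,0,0],[0,0,0,0,0,0,0],[0,0,0,0,0,0,0],[0,0,0,0,0,0,0],[0,0,0,0,0,0,0]]' 45
```

```text
time: 3.52
position: [0.431, 0.3135, 0.0408]
tool_rot: [-3.116, -0.402, -0.001]
ft_force: [0.4, 0.3, 0.3]
grip_width: 0.323
grip_force: 0.0
```

```bash
python3 -m handwheel '[[0,0,0,0,0,0,0],[0,0,0,0,0,0,0],[0,0,0,0,0,0,0],[0,0,0,0,0,0,0]]' 45;  python3 -m handwheel '[[0,0,0,-0.02,0,0,0],[0,0,0,-0.04,0,0,0],[0,0,0,-0.05,0,0,0],[0,0,0,-0.04,0,0,0],[0,0,0,0,0,0,0],[0,0,0,0,0,0,0]]'
```

```text
time: 4.03
position: [0.4308, 0.3135, 0.0404]
tool_rot: [-3.116, -0.402, -0.0]
ft_force: [-0.4, -0.5, 2.8]
grip_width: 0.199
grip_force: 45.0
time: 4.78
position: [0.4299, 0.3125, 0.1886]
tool_rot: [3.114, 0.402, -0.004]
ft_force: [0.4, -0.2, -3.9]
grip_width: 0.199
grip_force: 45.0
```

```bash
python3 -m handwheel '[[0,-0.0096,0.0508,0,0,0,0],[0,-0.0096,0.0508,0,0,0,0],[0,-0.0096,0.0508,0,0,0,0],[0,-0.0096,0.0508,0,0,0,0],[0,-0.0096,0.0508,0,0,0,0],[0,-0.0096,0.0508,0,0,0,0],[0,-0.0096,0.0508,0,0,0,0],[0,-0.0096,0.0508,0,0,0,0],[0,0,0,0,0,0,8.15],[0,0,0,0,0,0,8.15],[0,0,0,0,0,0,0],[0,0,0,0,0,0,0]]'
python3 - <<'E'
from h import *
from scipy.spatial.transform import Rotation as Ro
s=ctrl.get_state(); print(s["joint_positions"].round(2),s["position"].round(4),Ro.from_rotvec(s["tool_rot"]).as_matrix().round(3)[:2])
im,d,K,R,t=grab("wrist"); cv2.imwrite("pics/w2.png",im); np.savez("w2.npz",im=im,d=d,K=K,R=R,t=t); print(-R.T@t,R[2],K[0])
P=pts(d,K,R,t); H,S,V=cv2.split(cv2.cvtColor(im,cv2.COLOR_BGR2HSV)); x,y,z=np.moveaxis(P,-1,0)
m=(H>110)&(H<128)&(S>150)&(V>60)&(d>0)&(z>.072)&(z<.09)&(x<.9)&(abs(y+.1)<.12)
q=P[m];print(m.sum(), q.min(0),q.max(0))
f=q[q[:,0]<q[:,0].min()+.025]; print("front lip",np.median(f,0),f[:,1].min(),f[:,1].max(),np.polyfit(f[:,1],f[:,0],1))
E
```

```text
time: 6.28
position: [0.4588, -0.099, 0.1891]
tool_rot: [-3.141, 0.04, 0.004]
ft_force: [0.2, -0.6, -2.8]
grip_width: 0.202
grip_force: 45.0
[ 0.01 -0.04  0.14  1.93  0.01  1.26 -1.45] [ 0.4588 -0.099   0.1891] [[ 1.    -0.025 -0.002]
 [-0.025 -1.     0.   ]]
[ 0.53026928 -0.10170215  0.35188945] [-0.26202985  0.00605332 -0.96504078] [305.44462357   0.         279.72217868]Traceback (most recent call last):
  File "<stdin>", line 7, in <module>
    return umr_minimum(a, axis, None, out, keepdims, initial, where)
ValueError: zero-size array to reduction operation minimum which has no identity
```

View pics/w2.png

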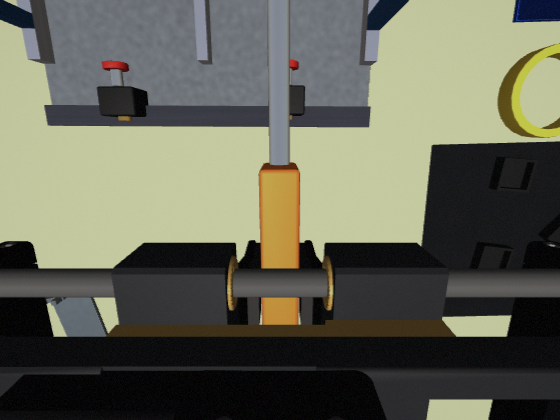

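Handle upright at (280,215), shaft running forward over the shelf. Rail front edge from (48,126) to (370,126), lane guides at (203,62) and (368,65), the blue lane's buffer at (292,100).

Run:
```python
from h import *
z=np.load("w2.npz"); im,d,K,R,t=[z[k] for k in("im","d","K","R","t")]
A=lambda u,v,zz:ray((u,v),zz,K,R,t).round(4)
P=pts(d,K,R,t)
a=A(48,126,0);b=A(370,126,0);print("front",a,b,"mid",(a+b)/2,"yaw",np.degrees(np.arctan2(b[0]-a[0],a[1]-b[1])))
print("guides front top",A(197,62,.035),A(211,62,.035),A(361,65,.035),A(374,65,.035))
print("head",A(116,62,.041), "block",P[95,120],P[95,295],A(304,90,.041))
print("shaft", P[60,280],P[140,280],P[5,281])
m=(d>0); 
for n in("scene","side"):
  z=np.load(n+".npz"); im,d,K,R,t=[z[k] for k in("im","d","K","R","t")]
  P=pts(d,K,R,t);x,y,zz=np.moveaxis(P,-1,0);H,S,V=cv2.split(cv2.cvtColor(im,cv2.COLOR_BGR2HSV))
  m=(H>110)&(H<128)&(S>150)&(d>0)&(zz>.068)&(zz<.09)&(x<.72)&(x>.6)&(y<.0)&(y>-.2)
  q=P[m]; print(n,m.sum(),np.percentile(q,[5,50,95],axis=0).round(4).tolist())
```

```text
front [0.5405 0.1547 0.    ] [ 0.5315 -0.2021  0.    ] mid [ 0.536  -0.0237  0.    ] yaw -1.4449346752628416
guides front top [ 0.594 -0.025  0.035] [ 0.5937 -0.0383  0.035 ] [ 0.5875 -0.1806  0.035 ] [ 0.5872 -0.193   0.035 ]
head [0.5947 0.0488 0.041 ] block [0.56478188 0.04498362 0.05079191] [ 0.5608212  -0.1168283   0.04974145] [ 0.566  -0.1259  0.041 ]
shaft [ 0.559884   -0.10265539  0.20407049] [ 0.5255236  -0.10179678  0.20470612] [ 0.58152664 -0.10362429  0.20287336]
scene 176 [[0.6717, -0.1829, 0.0694], [0.679, -0.1627, 0.0775], [0.7142, -0.1119, 0.0803]]
side 161 [[0.6681, -0.1808, 0.0692], [0.6752, -0.1466, 0.0793], [0.714, -0.0484, 0.0841]]
```

```bash
python3 -m handwheel '[[0,0,0.008,0.025,0,0,0],[0,0,0,0.03,0,0,0],[0,0,0,0.02,0,0,0],[0,0.025,0,0,0,0,0],[0,0.03,0,0,0,0,0],[0,0.027,0,0,0,0,0],[0,0,0,0,0,0,0],[0,0,0,0,0,0,0]]'
python3 - <<'E'
from h import *
for n in("side","scene"):
    im,d,K,R,t=grab(n); np.savez(n+"1.npz",im=im,d=d,K=K,R=R,t=t)
    if n=="side": cv2.imwrite("pics/s1.png",cv2.resize(im[150:280,260:420],None,fx=4.5,fy=4.5,interpolation=cv2.INTER_CUBIC))
    else: cv2.imwrite("pics/c1.png",cv2.resize(im[170:330,220:420],None,fx=3.7,fy=3.7,interpolation=cv2.INTER_CUBIC))
E
```

```text
time: 7.32
position: [0.5405, -0.1094, 0.1147]
tool_rot: [3.141, -0.042, -0.003]
ft_force: [-0.4, -0.4, -2.5]
grip_width: 0.203
grip_force: 45.0
```

View pics/s1.png

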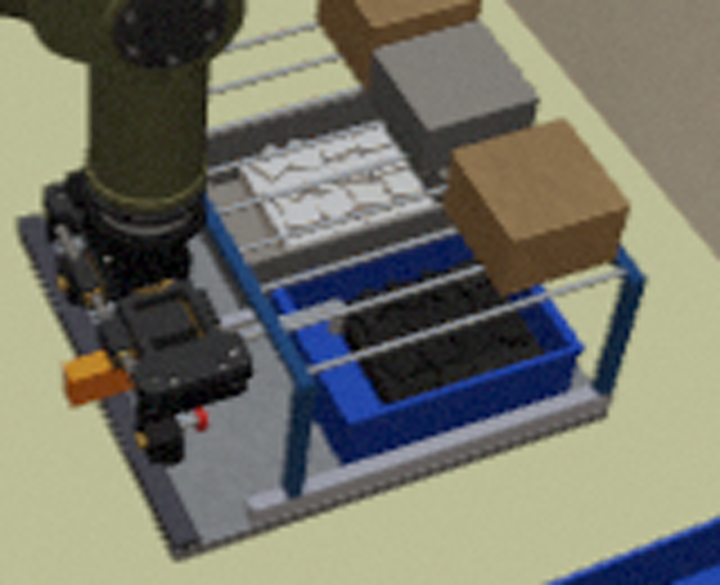

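View pics/c1.png

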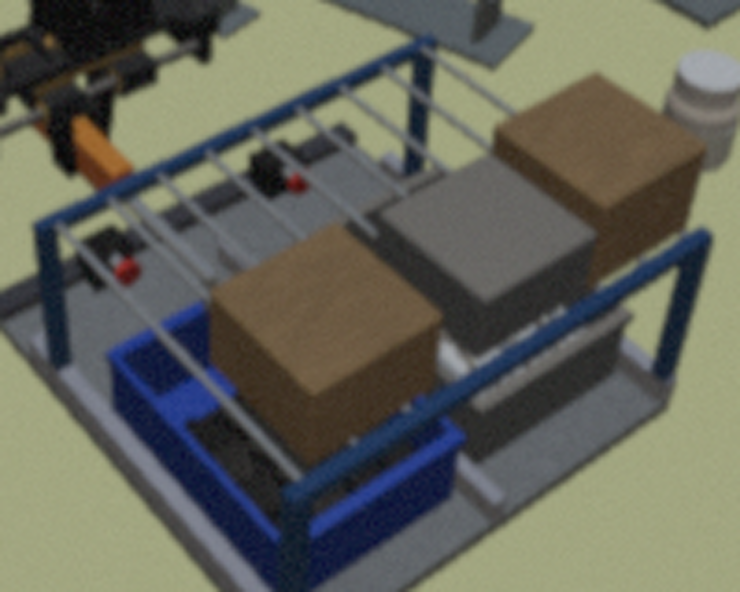

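Side crop: the shaft passes under the deck and ends at about (340,312), above the empty pocket behind the front lip (line (277,292)–(350,418)). In the scene crop the tip is hidden behind the carton.

Run:
```python
from h import *
z=np.load("side1.npz"); im,d,K,R,t=[z[k] for k in("im","d","K","R","t")]
A=lambda x,y,zz:ray((260+x/4.5-.4,150+y/4.5-.4),zz,K,R,t).round(4)
print("shaft end",A(343,312,.125),"tip low",A(340,328,.094),"lip",A(277,292,.08),A(350,420,.08))
P=pts(d,K,R,t)
for y in range(300,340,5):print([P[int(150+y/4.5),int(260+x/4.5)].round(3).tolist() for x in (315,325,335,342)])
```

```text
shaft end [ 0.6909 -0.1186  0.125 ] tip low [ 0.6962 -0.1094  0.094 ] lip [ 0.6755 -0.0512  0.08  ] [ 0.6708 -0.1762  0.08  ]
[[0.714, -0.046, 0.049], [0.722, -0.046, 0.045], [0.687, -0.112, 0.134], [0.736, -0.049, 0.041]]
[[0.712, -0.05, 0.049], [0.682, -0.109, 0.129], [0.685, -0.116, 0.134], [0.735, -0.052, 0.039]]
[[0.673, -0.112, 0.131], [0.68, -0.113, 0.128], [0.683, -0.119, 0.134], [0.672, -0.147, 0.17]]
[[0.655, -0.142, 0.163], [0.659, -0.147, 0.167], [0.686, -0.116, 0.119], [0.726, -0.067, 0.045]]
[[0.653, -0.146, 0.164], [0.722, -0.049, 0.021], [0.687, -0.116, 0.114], [0.726, -0.068, 0.041]]
[[0.712, -0.054, 0.026], [0.718, -0.057, 0.026], [0.688, -0.115, 0.106], [0.725, -0.071, 0.039]]
[[0.71, -0.057, 0.024], [0.719, -0.056, 0.019], [0.687, -0.116, 0.104], [0.723, -0.074, 0.037]]
[[0.71, -0.058, 0.02], [0.716, -0.062, 0.022], [0.688, -0.117, 0.099], [0.725, -0.072, 0.029]]
```

```bash
python3 -m handwheel '[[0,0.004,0,0.008,0,0,0],[0,0,0,0.012,0,0,0],[0,0,0,0.0115,0,0,0],[0,0,0,0,0,0,0],[0,0,0,0,0,0,0]]'; python3 -m handwheel '[[0,-0.004,0,0,0,0,0],[0,-0.004,0,0,0,0,0],[0,-0.002,0,0,0,0,0],[0,0,0,0,0,0,0]]'
```

```text
time: 8.05
position: [0.5454, -0.1097, 0.0837]
tool_rot: [3.141, -0.044, 0.0]
ft_force: [0.5, -0.7, -2.5]
grip_width: 0.203
grip_force: 45.0
time: 8.55
position: [0.5352, -0.1094, 0.0839]
tool_rot: [3.141, -0.044, 0.0]
ft_force: [-0.5, -0.0, -4.3]
grip_width: 0.205
grip_force: 45.0
```

```bash
python3 -m handwheel '[[0,-0.002,0,0,0,0,0],[0,-0.002,0,0,0,0,0],[0,-0.002,0,0,0,0,0],[0,-0.002,0,0,0,0,0]]'; python3 -m handwheel '[[0,-0.0025,0,0,0,0,0],[0,-0.0025,0,0,0,0,0],[0,-0.0025,0,0,0,0,0],[0,-0.0025,0,0,0,0,0]]'
```

```text
time: 9.05
position: [0.5278, -0.1091, 0.084]
tool_rot: [3.141, -0.044, 0.002]
ft_force: [3.2, 0.0, -3.4]
grip_width: 0.203
grip_force: 45.0
time: 9.55
position: [0.5174, -0.1089, 0.0839]
tool_rot: [3.141, -0.044, 0.001]
ft_force: [3.5, 1.0, -3.6]
grip_width: 0.208
grip_force: 45.0
```

```bash
python3 -m handwheel '[[0,-0.004,0,0,0,0,0],[0,-0.004,0,0,0,0,0],[0,-0.004,0,0,0,0,0],[0,-0.004,0,0,0,0,0],[0,-0.004,0,0,0,0,0],[0,-0.003,0,0,0,0,0],[0,-0.002,0,0,0,0,0]]'; python3 -m handwheel '[[0,-0.002,0,0,0,0,0],[0,-0.002,0,0,0,0,0],[0,-0.002,0,0,0,0,0]]'
```

```text
time: 10.42
position: [0.4922, -0.1082, 0.0838]
tool_rot: [3.141, -0.044, 0.0]
ft_force: [4.7, -0.6, -2.8]
grip_width: 0.205
grip_force: 45.0
time: 10.8
position: [0.4863, -0.108, 0.0838]
tool_rot: [3.141, -0.044, 0.0]
ft_force: [3.7, -0.1, -2.5]
grip_width: 0.202
grip_force: 45.0
```

```bash
python3 -m handwheel '[[0,-0.002,0,0,0,0,0],[0,-0.002,0,0,0,0,0]]';python3 -m handwheel '[[0,-0.002,0,0,0,0,0],[0,-0.002,0,0,0,0,0]]'
```

```text
time: 11.05
position: [0.4823, -0.1079, 0.0838]
tool_rot: [3.141, -0.044, 0.0]
ft_force: [3.9, 0.2, -2.0]
grip_width: 0.2
grip_force: 45.0
time: 11.3
position: [0.4783, -0.1078, 0.0838]
tool_rot: [3.141, -0.044, 0.0]
ft_force: [4.2, 0.1, -2.5]
grip_width: 0.201
grip_force: 45.0
```

```bash
for i in 1; do python3 -m handwheel '[[0,-0.002,0,0,0,0,0],[0,-0.002,0,0,0,0,0]]'; done
```

```text
time: 11.55
position: [0.4742, -0.1077, 0.0838]
tool_rot: [3.141, -0.044, 0.0]
ft_force: [4.1, -0.2, -3.6]
grip_width: 0.197
grip_force: 45.0
```

```bash
python3 -m handwheel '[[0,-0.002,0,0,0,0,0],[0,-0.001,0,0,0,0,0]]'
```

```text
time: 11.8
position: [0.4713, -0.1076, 0.0838]
tool_rot: [3.141, -0.044, 0.0]
ft_force: [3.9, -1.0, -2.9]
grip_width: 0.202
grip_force: 45.0
```

```bash
python3 -m handwheel '[[0,-0.002,0,0,0,0,0],[0,-0.001,0,0,0,0,0]]'
```

```text
time: 12.05
position: [0.4683, -0.1075, 0.0838]
tool_rot: [3.141, -0.044, 0.0]
ft_force: [4.4, -0.1, -2.1]
grip_width: 0.204
grip_force: 45.0
```

```bash
python3 -m handwheel '[[0,-0.002,0,0,0,0,0],[0,-0.001,0,0,0,0,0]]'
```

```text
time: 12.3
position: [0.4653, -0.1074, 0.0838]
tool_rot: [3.141, -0.044, 0.0]
ft_force: [4.7, -0.5, -2.5]
grip_width: 0.202
grip_force: 45.0
```

```bash
python3 -m handwheel '[[0,-0.002,0,0,0,0,0],[0,-0.001,0,0,0,0,0]]'
```

```text
time: 12.55
position: [0.4623, -0.1074, 0.0838]
tool_rot: [3.141, -0.044, 0.0]
ft_force: [4.3, -0.7, -3.7]
grip_width: 0.2
grip_force: 45.0
```

```bash
python3 -m handwheel '[[0,-0.001,0,0,0,0,0],[0,-0.001,0,0,0,0,0]]'
```

```text
time: 12.8
position: [0.4603, -0.1073, 0.0838]
tool_rot: [3.141, -0.044, 0.0]
ft_force: [4.4, -1.1, -2.5]
grip_width: 0.204
grip_force: 45.0
```

```bash
python3 -m handwheel '[[0,-0.0015,0,0,0,0,0],[0,-0.0015,0,0,0,0,0]]'
```

```text
time: 13.05
position: [0.4573, -0.1072, 0.0838]
tool_rot: [3.141, -0.044, 0.0]
ft_force: [4.4, 0.4, -2.5]
grip_width: 0.205
grip_force: 45.0
```

```bash
python3 -m handwheel '[[0,-0.0015,0,0,0,0,0],[0,-0.0015,0,0,0,0,0]]'
```

```text
time: 13.3
position: [0.4543, -0.1071, 0.0838]
tool_rot: [3.141, -0.044, 0.0]
ft_force: [4.5, 0.7, -2.8]
grip_width: 0.201
grip_force: 45.0
```

```bash
python3 -m handwheel '[[0,-0.0015,0,0,0,0,0],[0,-0.0015,0,0,0,0,0]]'
```

```text
time: 13.55
position: [0.4513, -0.107, 0.0838]
tool_rot: [3.141, -0.044, 0.0]
ft_force: [3.9, 0.3, -2.2]
grip_width: 0.201
grip_force: 45.0
```

```bash
python3 -m handwheel '[[0,-0.0015,0,0,0,0,0],[0,-0.001,0,0,0,0,0]]'
```

```text
time: 13.8
position: [0.4493, -0.107, 0.0839]
tool_rot: [3.141, -0.044, 0.002]
ft_force: [5.9, 0.1, -2.9]
grip_width: 0.205
grip_force: 45.0
```

```bash
python3 -m handwheel '[[0,-0.001,0,0,0,0,0],[0,-0.001,0,0,0,0,0]]'
```

```text
time: 14.05
position: [0.4478, -0.1069, 0.084]
tool_rot: [3.141, -0.044, 0.003]
ft_force: [6.8, -0.4, -3.7]
grip_width: 0.204
grip_force: 45.0
```

```bash
python3 -m handwheel '[[0,-0.001,0,0,0,0,0],[0,-0.001,0,0,0,0,0]]'
```

```text
time: 14.3
position: [0.4463, -0.1069, 0.0841]
tool_rot: [3.141, -0.044, 0.005]
ft_force: [8.9, -0.8, -3.9]
grip_width: 0.204
grip_force: 45.0
```

```bash
python3 -m handwheel '[[0,-0.001,0,0,0,0,0],[0,-0.001,0,0,0,0,0]]'; python3 -m handwheel '[[0,-0.001,0,0,0,0,0],[0,-0.0005,0,0,0,0,0]]'
```

```text
time: 14.55
position: [0.4449, -0.1068, 0.0842]
tool_rot: [3.141, -0.043, 0.007]
ft_force: [10.3, -0.2, -7.0]
grip_width: 0.205
grip_force: 45.0
time: 14.8
position: [0.4439, -0.1068, 0.0843]
tool_rot: [3.141, -0.043, 0.009]
ft_force: [12.6, -0.4, -6.7]
grip_width: 0.209
grip_force: 45.0
```

```bash
python3 -m handwheel '[[0,-0.001,0,0,0,0,0],[0,-0.0003,0,0,0,0,0]]'; python3 -m handwheel '[[0,0,0,0,0,0,0],[0,0,0,0,0,0,0]]'; python3 -m handwheel '[[0,0,0,0,0,0,0],[0,0,0,0,0,0,0],[0,0,0,0,0,0,0]]'
```

```text
time: 15.05
position: [0.443, -0.1067, 0.0844]
tool_rot: [3.141, -0.043, 0.01]
ft_force: [13.7, -1.1, -7.8]
grip_width: 0.203
grip_force: 45.0
time: 15.3
position: [0.443, -0.1068, 0.0844]
tool_rot: [3.141, -0.043, 0.01]
ft_force: [11.5, -1.3, -7.6]
grip_width: 0.207
grip_force: 45.0
time: 15.68
position: [0.443, -0.1067, 0.0844]
tool_rot: [3.141, -0.043, 0.01]
ft_force: [13.0, 0.4, -7.7]
grip_width: 0.202
grip_force: 45.0
```

```bash
python3 -m handwheel '[[0,0.0022,0,0,0,0,0],[0,0.0024,0,0,0,0,0],[0,0.0024,0,0,0,0,0],[0,0.0024,0,0,0,0,0],[0,0.0024,0,0,0,0,0]]'; python3 -m handwheel '[[0,0.0024,0,0,0,0,0],[0,0.0024,0,0,0,0,0],[0,0,0,0,0,0,0]]'
```

```text
time: 16.3
position: [0.4502, -0.107, 0.083]
tool_rot: [-3.141, 0.044, 0.006]
ft_force: [0.4, -1.3, -2.7]
grip_width: 0.201
grip_force: 45.0
time: 16.68
position: [0.4566, -0.1071, 0.0837]
tool_rot: [3.141, -0.044, -0.001]
ft_force: [0.1, 0.9, -2.6]
grip_width: 0.202
grip_force: 45.0
```

```bash
python3 -m handwheel '[[0,0,0,-0.006,0,0,0],[0,0,0,-0.012,0,0,0],[0,0,0,-0.012,0,0,0],[0,0,0,-0.006,0,0,0],[0,-0.005,0,0,0,0,0],[0,-0.007,0,0,0,0,0],[0,-0.003,0,-0.01,0,0,0],[0,0,0,-0.03,0,0,0],[0,0,0,-0.03,0,0,0],[0,0,0,0,0,0,0],[0,0,0,0,0,0,0]]'
python3 - <<'E'
from h import *
im,d,K,R,t=grab("side"); cv2.imwrite("pics/s2.png",cv2.resize(im[150:280,260:420],None,fx=4.5,fy=4.5,interpolation=cv2.INTER_CUBIC))
s=ctrl.get_state();print(s["position"],s["tool_rot"])
E
```

```text
time: 18.05
position: [0.441, -0.1067, 0.1889]
tool_rot: [-3.141, 0.044, 0.002]
ft_force: [0.3, 0.3, -2.1]
grip_width: 0.203
grip_force: 45.0
[ 0.44069674 -0.10657621  0.1884653 ] [-3.14103091  0.0437873   0.00345851]
```

View pics/s2.png

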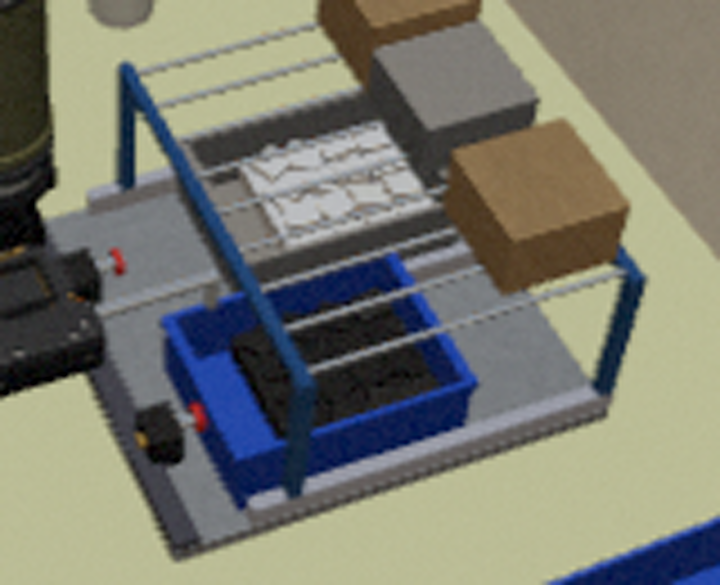

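Side crop: the tote's front wall rests on the red head (197,418). The hook is clear above it, at (210,295). Now back to the cradle.

```bash
python3 -m handwheel '[[0,-0.0027,-0.0525,0,0,0,0],[0,-0.0027,-0.0525,0,0,0,0],[0,-0.0027,-0.0525,0,0,0,0],[0,-0.0027,-0.0525,0,0,0,0],[0,-0.0027,-0.0525,0,0,0,0],[0,-0.0027,-0.0525,0,0,0,0],[0,-0.0027,-0.0525,0,0,0,0],[0,-0.0027,-0.0525,0,0,0,0],[0,0,0,0,0,0,-8.15],[0,0,0,0,0,0,-8.15],[0,0,0,0,0,0,0],[0,0,0,0,0,0,0]]'
python3 - <<'E'
from h import *
from scipy.spatial.transform import Rotation as Ro
s=ctrl.get_state();p=s["position"];M=Ro.from_rotvec(s["tool_rot"]).as_matrix()
print(p,"yaw",np.degrees(np.arctan2(M[1,0],M[0,0])),"tilt",M[2],"shift",M.T@(np.array([.4309,.3135,.0415])-p))
im,d,K,R,t=grab("wrist"); P=pts(d,K,R,t);H,S,V=cv2.split(cv2.cvtColor(im,cv2.COLOR_BGR2HSV))
m=(H>4)&(H<22)&(S>150)&(V>100)&(d>0)&(P[...,2]>.17); q=P[m]; print(cv2.minAreaRect((q[:,:2]*1000).astype(np.float32)),np.median(q[:,2]))
# shaft forward of handle
f=M[:,0]; rel=P-p; a=rel@f; b=rel@M[:,1]; zz=P[...,2]
for lo in(.07,.09,.11,.13):
    k=(d>0)&(a>lo)&(a<lo+.02)&(abs(b)<.02)&(zz>.12); print(lo,k.sum(),np.median(b[k]).round(4),np.percentile(zz[k],90).round(4))
cv2.imwrite("pics/w3.png",im)
E
```

```text
time: 19.6
position: [0.4315, 0.3132, 0.1889]
tool_rot: [3.116, 0.398, -0.002]
ft_force: [-0.4, -1.1, -1.8]
grip_width: 0.205
grip_force: 45.0
[0.43148847 0.31321696 0.18889371] yaw 14.547817214889175 tilt [-1.42133544e-03  4.97086252e-04 -9.99998866e-01] shift [-0.00028901 -0.00049505  0.14739404]
((447.6858215332031, 316.41387939453125), (76.73886108398438, 27.499000549316406), 14.523594856262207) 0.221178291725495
0.07 974 0.0007 0.2043
0.09 1075 0.0003 0.2043
0.11 868 0.0003 0.2042
  return _methods._mean(a, axis=axis, dtype=dtype,
  ret = ret.dtype.type(ret / rcount)
Traceback (most recent call last):
IndexError: index -1 is out of bounds for axis 0 with size 0
```

```bash
python3 -m handwheel '[[0,-0.0003,-0.0005,0.03,0,0,-0.2],[0,0,0,0.04,0,0,0],[0,0,0,0.035,0,0,0],[0,0,0,0.02,0,0,0],[0,0,0,0.01,0,0,0],[0,0,0,0,0,0,0]]';python3 -m handwheel '[[0,0,0,0.004,0,0,0],[0,0,0,0.004,0,0,0],[0,0,0,0.002,0,0,0],[0,0,0,0.002,0,0,0],[0,0,0,0,0,0,0]]'
```

```text
time: 20.4
position: [0.4313, 0.3139, 0.0545]
tool_rot: [3.115, 0.406, -0.001]
ft_force: [0.0, -0.4, -1.2]
grip_width: 0.202
grip_force: 45.0
time: 21.02
position: [0.4313, 0.3141, 0.0426]
tool_rot: [3.115, 0.407, -0.0]
ft_force: [-0.5, -0.3, -2.6]
grip_width: 0.201
grip_force: 45.0
```

```bash
python3 -m handwheel '[[0,0,0,0.001,0,0,0],[0,0,0,0.001,0,0,0],[0,0,0,0,0,0,0]]'
```

```text
time: 21.4
position: [0.4314, 0.3141, 0.0407]
tool_rot: [3.115, 0.407, -0.0]
ft_force: [-0.2, -0.3, -2.0]
grip_width: 0.206
grip_force: 45.0
```

```bash
python3 -m handwheel '[[0,0,0,0.0005,0,0,0],[0.04,0,0,0,0,0,0],[0.055,0,0,0,0,0,0],[0.055,0,0,0,0,0,0],[0.055,0,0,0,0,0,0]]'; python3 -m handwheel '[[0.055,0,0,-0.01,0,0,0],[0.055,0,0,-0.03,0,0,0],[0.055,0,0,-0.05,0,0,0],[0.055,0,0,-0.05,0,0,0],[0.055,0,0,-0.04,0,0,0],[0.055,0,0,0,0,0,0],[0.055,0,0,0,0,0,0]]'
python3 - <<'E'
from h import *
im,d,K,R,t=grab("wrist");P=pts(d,K,R,t);H,S,V=cv2.split(cv2.cvtColor(im,cv2.COLOR_BGR2HSV))
m=(H>4)&(H<22)&(S>150)&(d>0)&(P[...,2]>.06)&(P[...,2]<.085); q=P[m]; print(m.sum(),cv2.minAreaRect((q[:,:2]*1000).astype(np.float32)),np.median(q[:,2]))
im2,*_=grab("side"); cv2.imwrite("pics/end.png",np.hstack([cv2.resize(im,(400,300)),cv2.resize(im2[120:270,170:370],(400,300))]))
E
```

```text
time: 22.02
position: [0.4315, 0.3142, 0.0404]
tool_rot: [-3.115, -0.407, -0.001]
ft_force: [1.2, -0.1, 0.3]
grip_width: 0.569
grip_force: 0.0
time: 22.9
position: [0.4311, 0.3139, 0.2202]
tool_rot: [3.115, 0.407, -0.0]
ft_force: [-0.7, -0.9, -0.6]
grip_width: 0.634
grip_force: 0.0
1598 ((431.21331787109375, 313.47509765625), (109.41633605957031, 16.60432243347168), 15.255263328552246) 0.07283716105485608
```

View pics/end.png

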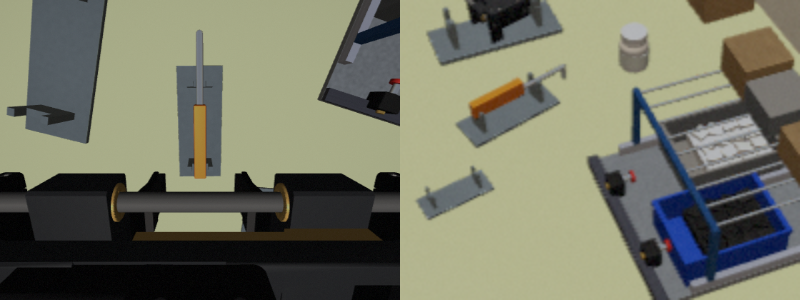

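The hook lies in its slots (left half, (200,140); right half, (497,98)), within 1 mm and 0.4° of where it lay. The tote rests against its buffer head at (668,245).

```bash
python3 -c "
from bench import ctrl; print(ctrl.close_job())"
```

```text
the job is handed in; nothing more can be done
None
```

I handed the job in at about 23 s: the blue tote was hooked, pressed on its buffer with an estimated 9 N for about 0.6 s, and left resting against it; the hook is back in its cradle, tip down, within 1 mm of where it lay; the judge's verdict was not shown.

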